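# Refit the speed knob of the hotplate stirrer

## Robot

A 6-joint arm with a two-finger parallel gripper is mounted at the origin on a cart in front of the work surface, level with it; the furniture and walls round the work are solid. World frame = base frame: x ahead of the robot, y to its left, z up, the work surface at z = 0. Lengths are in mm, angles in rad, forces in N, time in s.
With the tool pointing down it reaches from about 275 to 850 mm from the base axis. Payload 5.2 kg.
Tool frame: the origin (TCP) lies midway between the tips of the shut fingers; the grasp point (between the pads) lies 19 mm behind it; z points along the fingers, y is the line along which they close (so a half turn about z gives the same grasp; the last joint's range is limited). The gripper opens to 85 mm and grips with 20 to 120 N. Pads are 22 mm wide; open, the fingers measure 114 mm over their backs; the gripper's body (76 mm by 85 mm) begins 54 mm behind the grasp point. The pads swing forward as they close: fully open they stand 13 mm farther back than shut.
Start: joints at [-0.203, 0.259, 1.535, -0, 1.348, -0.203], TCP at [550.005, 0.023, 231.31] pointing down, gripper open.
Joint ranges: [-3.14, 3.14], [-0.91, 2.08], [0.19, 2.58], [-1.22, 4.36], [0.22, 2.71], [-3.12, 3.12]. Speed limits (rad/s): [2.57, 2.57, 3.14, 3.14, 3.14, 3.14].

## Interface

Orientations are given as [roll, pitch, yaw] about the fixed x, y, z axes, in that order (R = Rz(yaw) Ry(pitch) Rx(roll)).
In Python, from cell import * gives the robot as it stands. Calls block until the motion is done:
- move_ptp(position, orientation): joint-space move of the TCP to a pose.
- movel(position, ori=None, velocity=150, contact_N=None): straight line of the TCP; ori=None keeps the orientation; velocity is the mean speed in mm/s. With contact_N (N) it stops when the force on the tool has changed by that much, and returns True; else False.
- movej(angles): joint-space move.
- set_gripper(opening): finger opening in mm; the grip force is fixed at half the most; returns when the fingers have stopped.
- dwell(seconds).
- ik(position, orientation): joint angles nearest the present ones, or None.
- get_image(name): name is "scene" or "side" or "wrist"; returns a dict with "frame" (480x640x3 uint8, blue, green, red), "range_z" (480x640 float32, mm along the optical axis (not along the pixel's ray), 0 where there is no reading), "fx", "fy", "cx", "cy" (pixels), "pose" (4x4, takes a point from camera to world coordinates). Camera axes: x right, y down, z forward; pixel columns grow to the right and rows downward; lengths in mm; the calibration is good to about 2 mm. A picture is of the moment at which its call begins.
A pose or a line that the arm cannot do raises PlanningError and nothing moves.
- close_job(): hands the job in; it is judged then, once.
Readings, each from a call of its own:
- read_time(): time.
- read_joint_pos(): joint angles.
- read_qvel(): joint speeds.
- read_joint_torque(): joint torques, N m.
- read_position(): TCP position.
- read_tcp_rot(): TCP orientation.
- read_contact_force(): force on the tool from outside, world axes, zero at the start.
- read_ft_torque(): the same for the moment, N m.
- read_finger_gap(): finger opening in mm.
- read_finger_force(): force on a finger pad.
Only numpy, scipy, OpenCV 4.12 (cv2) and the standard library are available. Lean on these libraries where they do the work, as an engineer would, in place of code of your own. Each camera call takes 0.05 s, during which the arm holds its last target. There are 200 camera calls.

## Task

The speed knob has come off the hotplate stirrer and stands on the bench. Put it back on the bare D-shaft: find the angle at which its flat bore fits, push it on until it snaps fully home without ever pressing harder than 35 N, then turn it clockwise until its pointer faces the small index rib on the deck behind it, and let go. Leave the other knob as it is set and do not disturb the things round about.

Things in the scene. Friction and masses are not known exactly. Their poses are not given: they have to be found in the camera images.
- knob: loose black bar knob, 30 mm high, 60 g, upright on the bench. Origin: centre of its underside, on the bore axis; z up, +x where its pointer points. From below a D bore 26 mm deep: radius 7.6 mm, its flat on the +x (pointer) side, 2.5 mm from the axis. The flat is a land of only the lowest 6 mm; above it the bore is wider. Round skirt 46 mm in diameter, 8 mm high.
- knob_grip (a point): on the knob's axis, mid-height of its grip bar (19 mm over the underside). The bar is 24 mm wide (knob's y), 40 mm long (knob's x), from 8 to 30 mm over the underside, solid enough to grip firmly across its width
- knob_nose (a point): tip of the pointed nose at the +x end of the bar, 27.5 mm from the axis; a white line on the bar's top runs towards it
- stirrer: hotplate stirrer, fixed: white housing 220 x 200 mm (x, y), deck 70 mm above the bench; origin: centre of its underside; -x is its front. The hotplate, top 80.5 mm above the bench, covers the deck's rear (from x = -21 mm backwards). Before it, at x = -68 mm, stand two controls: at y = +50 mm one that has its knob, at y = -50 mm the bare D-shaft
- spindle_seat (a point): foot of the D-shaft, on its axis, on top of the panel nut (26 mm wide, 3 mm high); axes as the stirrer's, they do not turn with the shaft. The knob's underside rests here when home. Steel shaft 20 mm high over this point, 14 mm in diameter, one flat 2 mm from its axis along all its length. It turns against a friction of 0.07 N m, between stops at -0.3 and 2.2 rad
- shaft_tip (a point): top of the D-shaft, on its axis (1 mm chamfer on the round side, sharp at the flat). Where its flat faces is not measured: at the start 0.35 to 1.9 rad counter-clockwise (from above) of the stirrer's +x, the direction from shaft to index rib. Within 0.2 rad of it the knob's +x fits; farther off the knob stands on this top or, near the edge, jams. Pecks under 6 N do not turn the shaft
- ball_height (a point): on the shaft's axis, 9.5 mm over the seat: level of a spring ball of 4 mm radius that stands 3.5 mm out of the flat. A knob that fits goes down freely until its underside is about 13 mm over the seat, then takes roughly 7 to 15 N to pass the ball, and snaps down to the seat. Once on, knob and shaft turn together, with up to 0.2 rad of play each way
- index_rib (a point): centre of the index rib on the deck, 36 mm from the D-shaft's axis in the stirrer's +x direction; 10 mm long, 3 mm wide, 2.5 mm high. The knob's pointer has to face it
- heat_knob (a joint): angle of the other knob, of the same shape, already fitted at the stirrer's left control (rad, counter-clockwise from above, 0 = pointer at its index rib). To be left alone.
- swab_tin: round steel tin of swabs, 61 mm in diameter, 35 mm high, origin at the centre of its underside; bystander
- amber_bottle: small amber glass bottle, 34 mm in diameter, 75 mm high, origin at the centre of its underside; bystander
- petri_dish: closed petri dish, 90 mm in diameter, 15 mm high, origin at the centre of its underside; bystander
- timer: kitchen-style timer, 66 x 66 x 18 mm, origin at the centre of its underside; bystander
- heat_nose (a point): the tip of the other knob's pointed nose, 27 mm from its axis and 20 mm above its underside
Mind the look-alikes: they are no part of the job. What is shaped like the knob but pink is not meant.

How it is judged:
By the outcome, as a careful person would: the job done as asked, in the order asked, and still so for the second after the job is handed in, with the robot touching nothing.
It also fails if it takes over 72 s, if anything falls off the work surface, if the arm or the gripper's body presses on something with over 40 N, if the wrist force passes 120 N, or if a joint passes its speed limit or range.

## Working session

There is one attempt and no reset: what is moved stays moved. The work goes in short steps, each a Python script; the robot and the scene stay as the last script left them, time stands still between calls to the robot, and variables do not carry over. Pictures are saved under pics/ and viewed, at most 10 in all, crops included, and the job is handed in when it is done.

```bash
ls; mkdir -p pics; python3 - <<'E'
from cell import *
import cv2,numpy as np
a=get_image("scene");b=get_image("side")
for n,i in(("scene",a),("side",b)):
    cv2.imwrite(f"pics/{n}0.png",i["frame"]); np.savez(f"{n}0.npz",**i)
    print(n,i["fx"],i["cx"],i["cy"],i["pose"].round(3).tolist())
w=get_image("wrist");np.savez("wrist0.npz",**w);cv2.imwrite("pics/wrist0.png",w["frame"]);print(w["pose"].round(3).tolist(),w["fx"])
print(read_time())
E
```

```text
pics
scene 535.9346108842565 313.78443318799845 248.3368907819565 [[-0.849, -0.251, 0.465, -30.083], [-0.529, 0.421, -0.737, 945.848], [-0.011, -0.872, -0.49, 719.595], [0.0, 0.0, 0.0, 1.0]]
side 501.817508002636 317.80720896144135 240.6034234687775 [[-0.922, -0.179, 0.343, 105.648], [-0.386, 0.469, -0.795, 1099.826], [-0.018, -0.865, -0.501, 786.055], [0.0, 0.0, 0.0, 1.0]]
[[1.0, 0.001, -0.001, 549.284], [0.001, -0.956, -0.293, 75.339], [-0.002, 0.293, -0.956, 372.234], [0.0, 0.0, 0.0, 1.0]] 381.96251544601523
0.15
```

View pics/scene0.png

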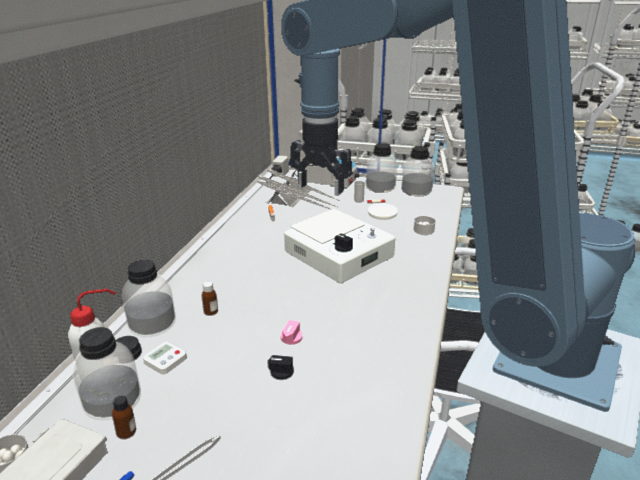

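View pics/wrist0.png

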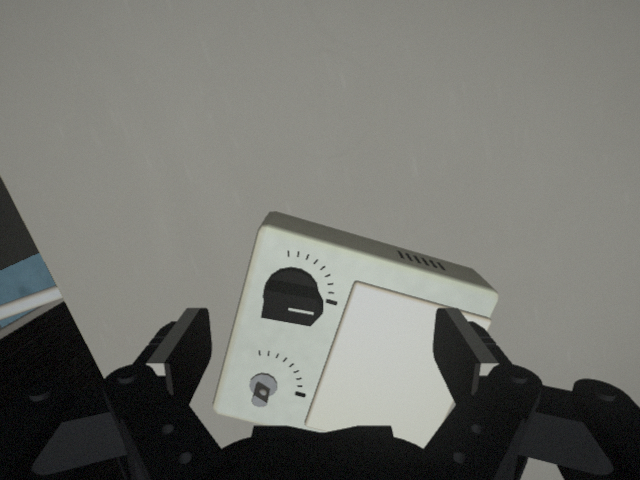

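The scene view shows two knob shapes: a black one at (281,366) and a pink one at (291,331). The black one matches the description; pink is the look-alike. A third black knob at (343,242) is already fitted to the stirrer. In the wrist view the bare D-shaft is at (263,387), its rib at (300,395) and the heat knob at (293,297).

```bash
cat > h.py <<'E'
import numpy as np,cv2
def P(i,u,v,z=None):
    """pixel->world with depth, or on the plane of height z"""
    T=i["pose"];d=np.array([(u-i["cx"])/i["fx"],(v-i["cy"])/i["fy"],1.])
    if z is None: return T[:3,:3]@(d*float(i["range_z"][int(round(v)),int(round(u))]))+T[:3,3]
    r=T[:3,:3]@d; return T[:3,3]+r*(z-T[2,3])/r[2]
def cloud(i):
    v,u=np.mgrid[:480,:640];d=i["range_z"].astype(float)
    c=np.stack([(u-i["cx"])/i["fx"]*d,(v-i["cy"])/i["fy"]*d,d],-1)
    w=c@i["pose"][:3,:3].T+i["pose"][:3,3]; w[d<=0]=np.nan; return w
E
python3 - <<'E'
from h import *
from cell import *
print(read_tcp_rot())
for n in("scene0","side0"):
    i=dict(np.load(n+".npz")); w=cloud(i); f=i["frame"].astype(int)
    dark=(f.max(2)<70)
    m=dark&(w[...,2]>4)&(w[...,2]<40)&(w[...,0]>150)&(w[...,1]<450)
    k,l,s,c=cv2.connectedComponentsWithStats(m.astype(np.uint8))
    for j in range(1,k):
        if s[j,4]>60:
            q=w[l==j]; t=q[q[:,2]>27]
            print(n,c[j].round(),s[j,4],np.median(q,0).round(1),q.min(0).round(),q.max(0).round(),"top",t.mean(0).round(1) if len(t) else None)
    pk=(f[...,2]>180)&(f[...,1]<170)&(f[...,0]>120)
    q=w[pk&(w[...,2]>2)]; print("pink",np.nanmedian(q,0))
i=dict(np.load("scene0.npz"));f=i["frame"][290:410,220:350];cv2.imwrite("pics/crop1.png",cv2.resize(f,None,fx=5,fy=5,interpolation=cv2.INTER_CUBIC))
w=dict(np.load("wrist0.npz"))
for u,v in((263,387),(300,395),(293,297),(332,302),(290,250),(340,380),(320,100)): print(u,v,P(w,u,v).round(1))
E
```

```text
[-3.14015531e+00 -3.02142753e-04  1.57078141e+00]
scene0 [132. 345.] 244 [731.7 425.8  27.3] [717. 408.   5.] [769. 440.  32.] top [743.8 424.6  28.7]
scene0 [281. 367.] 427 [441.5 321.2  21.5] [424. 296.   4.] [468. 335.  34.] top [444.6 314.8  30.7]
pink [482.01202975 224.60042133  17.56975166]
side0 [214. 220.] 379 [986.4 -82.2  30.8] [ 919. -580.   19.] [1121.  168.   40.] top [ 997.3 -124.6   33.7]
side0 [238. 303.] 83 [693.  249.   21.3] [680. 233.   6.] [706. 255.  40.] top [695.8 249.   32.9]
side0 [157. 305.] 86 [872.9 339.2  29.9] [863. 306.  18.] [882. 374.  40.] top [871.8 342.2  34. ]
side0 [318. 347.] 301 [444.1 323.4  20.4] [425. 299.   4.] [469. 338.  35.] top [447.5 317.2  30.6]
pink [491.62029136 218.11072605  26.58159031]
263 387 [ 494.5 -157.3   74.3]
300 395 [ 528.3 -168.9   70.8]
293 297 [526.6 -52.7 102.5]
332 302 [557.6 -71.9  72.1]
290 250 [522.2 -25.7  68.9]
340 380 [ 565.2 -145.3   80. ]
320 100 [546.9  96.3  -1.6]
```

View pics/crop1.png

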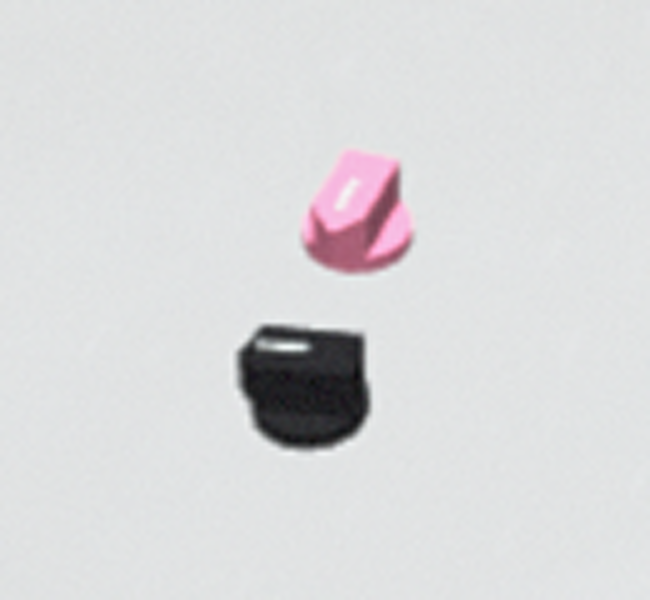

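The enlarged crop confirms it. The black knob, at crop (305,385), stands beside the pink look-alike, and its white line points towards crop-left, about +0.5 rad in world terms. Next I'll take opposed wrist views (half a turn apart) over the shaft and over the knob, so that the camera bias cancels.

```bash
cat >> h.py <<'E'
from cell import *
pi=np.pi
def look(x,y,h,yaw,z=165):
    """wrist camera centred on point (x,y,h)"""
    off=75.3-(z+141-h)*.306
    move_ptp([x-off*np.cos(yaw),y-off*np.sin(yaw),z],[pi,0,yaw])
    dwell(.15); return get_image("wrist")
E
python3 - <<'E'
from h import *
for n,a in(("s1",(494,-159,93,-.33)),("s2",(494,-159,93,2.81)),("k1",(445,316,30,3.7,120)),("k2",(445,316,30,.56,120))):
    i=look(*a);np.savez(n+".npz",**i);print(n,read_time(),read_joint_pos().round(2) if hasattr(read_joint_pos(),'round') else read_joint_pos())
im=[np.load(n+".npz")["frame"] for n in("s1","s2","k1","k2")]
im=[cv2.resize(f[120:345,170:470],(400,300),interpolation=cv2.INTER_CUBIC) for f in im]
cv2.imwrite("pics/m1.png",np.vstack([np.hstack(im[:2]),np.hstack(im[2:])]))
E
```

```text
s1 1.75 [-0.53  0.24  1.73  0.    1.17  1.37]
s2 4.5917 [-0.52  0.28  1.68 -0.    1.18 -1.76]
k1 6.5583 [ 0.41  0.36  1.69 -0.    1.1  -1.71]
k2 9.4083 [ 0.41  0.34  1.71 -0.    1.09  1.42]
```

View pics/m1.png

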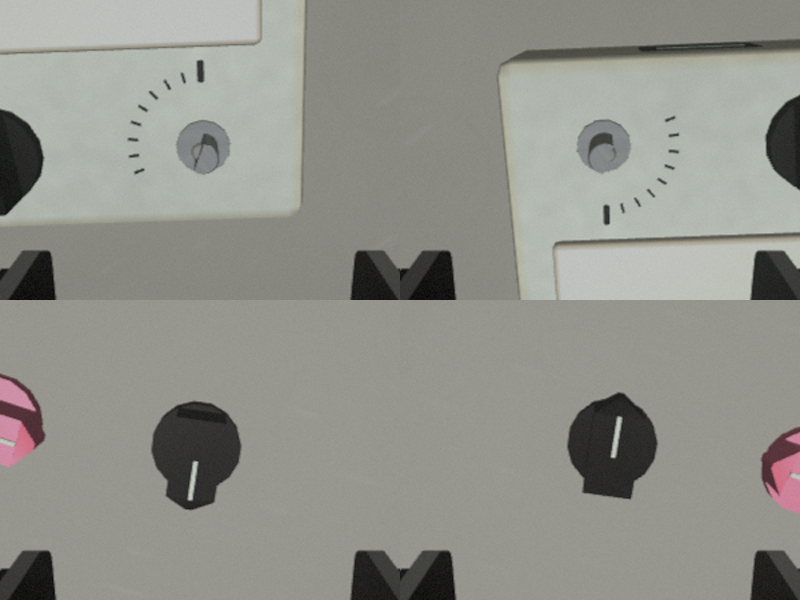

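Panel reading: s1 shows the nut at panel (203,147) with the shaft standing on it and the rib at (200,71). s2 shows the nut at (603,146) with the rib at (606,214). k1 and k2 show the knob, with its nose at (190,508) and (621,394). I'll fit silhouettes for precise poses and enlarge the shaft.

```bash
cat > fit.py <<'E'
from h import *
from scipy.optimize import minimize
def proj(i,p):
    T=np.linalg.inv(i["pose"]);c=p@T[:3,:3].T+T[:3,3]
    return np.stack([c[:,0]/c[:,2]*i["fx"]+i["cx"],c[:,1]/c[:,2]*i["fy"]+i["cy"]],1)
t=np.linspace(0,2*pi,60)
circ=lambda r,z:np.c_[r*np.cos(t),r*np.sin(t),0*t+z]
bar=np.array([[-20,-12],[-20,12],[20,12],[27.5,0],[20,-12]],float)
KNOB=[np.r_[circ(23,0),circ(23,8)],np.r_[np.c_[bar,0*bar[:,0]+8],np.c_[bar,0*bar[:,0]+30]]]
NUT=[np.r_[circ(13,0),circ(13,-3)],np.r_[circ(7,0),circ(7,20)]]
S=8
def render(i,parts,x,y,z,a,box):
    u0,v0,w,h=box;m=np.zeros((h*S,w*S),np.uint8);R=np.array([[np.cos(a),-np.sin(a),0],[np.sin(a),np.cos(a),0],[0,0,1]])
    for p in parts:
        q=(proj(i,p@R.T+[x,y,z])-[u0,v0]+.5)*S
        cv2.fillConvexPoly(m,cv2.convexHull(q.astype(np.float32)).round().astype(np.int32),1)
    return cv2.resize(m.astype(np.float32),(w,h),interpolation=cv2.INTER_AREA)
def fit(i,soft,parts,x0,z,box,sd):
    g=lambda p:np.abs(render(i,parts,p[0],p[1],z,p[2],box)-soft).sum()
    sim=np.array([x0]+[np.array(x0)+d for d in np.diag(sd)])
    r=minimize(g,x0,method="Nelder-Mead",options=dict(initial_simplex=sim,xatol=.02,fatol=.2,maxiter=400));return r.x,r.fun
E
python3 - <<'E'
from fit import *
for n in("k1","k2"):
    i=dict(np.load(n+".npz"));box=(230,150,160,150);u,v,w,h=box
    g=i["frame"][v:v+h,u:u+w].astype(np.float32);gr=g.mean(2)
    bg=np.median(gr);mask=np.clip((bg-gr)/(bg-45),0,1);mask=cv2.morphologyEx(np.where(gr<(bg+45)/2,1.,0).astype(np.float32),cv2.MORPH_CLOSE,np.ones((9,9)))
    mask[g[...,2]-g[...,1]>40]=0
    l,c,s,ce=0,0,0,0
    k,l,s,ce=cv2.connectedComponentsWithStats(mask.astype(np.uint8));j=1+np.argmax(s[1:,4]);mask=(l==j).astype(np.float32)
    p=P(i,u+ce[j][0],v+ce[j][1],15)
    r,f=fit(i,mask,KNOB,[p[0],p[1],.56],0,box,[5,5,.2]);print(n,r.round(3),f,mask.sum())
    wl=np.argwhere((gr>bg*.95)&(cv2.erode(mask,np.ones((5,5)))>0))[:,::-1]+[u,v]
    q=np.array([P(i,a,b,30) for a,b in wl]);m=q.mean(0);d=np.linalg.svd(q-m)[2][0];print(" line",m.round(2),np.arctan(d[1]/d[0]).round(3),len(q), "depth z",np.nanmedian([P(i,a,b)[2] for a,b in wl]))
crops=[]
for n in("s1","s2"):
    i=dict(np.load(n+".npz"));u,v,w,h=box=(280,190,84,76)
    g=i["frame"][v:v+h,u:u+w].astype(np.float32)
    pan=np.median(g.reshape(-1,3),0);D=np.abs(g-pan).sum(2);mask=cv2.morphologyEx((D>75).astype(np.uint8),cv2.MORPH_CLOSE,np.ones((5,5)))
    k,l,s,ce=cv2.connectedComponentsWithStats(mask);j=l[40,42] or 1+np.argmax(s[1:,4]);mask=(l==j).astype(np.float32)
    p=P(i,u+ce[j][0],v+ce[j][1],73);r,f=fit(i,mask,NUT,[p[0],p[1],0],73,box,[3,3,.1]);print(n,r.round(2),f,mask.sum(),s[j])
    g2=i["frame"].mean(2);y0,y1=((150,195) if n=="s1" else (260,305))
    k,l,s,ce=cv2.connectedComponentsWithStats((g2[y0:y1,300:345]<90).astype(np.uint8));j=1+np.argmax(s[1:,4]);rb=P(i,300+ce[j][0],y0+ce[j][1],72.5)
    print(" rib",rb.round(2),s[j],"ang",np.arctan2(rb[1]-r[1],rb[0]-r[0]).round(3),"dist",np.hypot(*(rb[:2]-r[:2])).round(1))
    # rim slope: measure of tilt and depth heights
    print(" heights nut/deck",P(i,280+10,190+5)[2].round(1))
    crops.append(cv2.resize(i["frame"][205:257,292:352],(400,346),interpolation=cv2.INTER_CUBIC))
cv2.imwrite("pics/m2.png",np.hstack(crops))
E
```

```text
k1 [4.47407e+02 3.12739e+02 4.04000e-01] 96.28125 3977.0
 line [456.89 316.94  30.  ] 0.413 99 depth z 29.830779257561204
k2 [4.48355e+02 3.13363e+02 4.07000e-01] 69.796875 3889.0
 line [457.09 317.06  30.  ] 0.413 106 depth z 29.681129863478162
s1 [ 4.9402e+02 -1.5823e+02  1.0000e-01] 70.953125 1254.0 [  22   20   41   41 1254]
 rib [ 528.24 -168.64   72.5 ] [18 16  5 15 64] ang -0.295 dist 35.8
 heights nut/deck 70.6
s2 [ 4.9301e+02 -1.5816e+02  1.0000e-02] 77.5 1252.0 [  22   19   41   41 1252]
 rib [ 526.91 -168.15   72.5 ] [23 14  4 14 54] ang -0.287 dist 35.3
 heights nut/deck 69.6
```

View pics/m2.png

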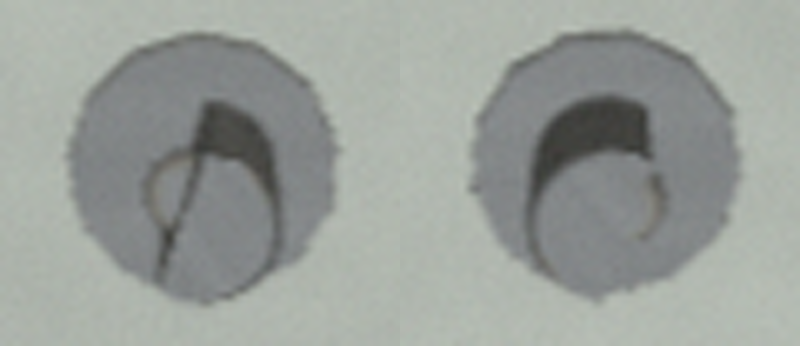

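The knob and shaft poses agree between the opposed views to about 1 mm, with all heights, sizes and distances as specified. In the enlarged s1 the flat's edge runs from (200,155) to (160,285) with the ball on its left. The flat therefore faces about 1.2 rad counter-clockwise of the rib. Next I'll compute that angle and grasp the knob.

```bash
python3 - <<'E'
from fit import *
i=dict(np.load("s1.npz"))
A,B=[P(i,292+x/6.667-.42,205+y/6.667-.42,93) for x,y in((200,155),(161,282))]
d=B-A;print("chord",np.hypot(*d[:2]),"normal",np.arctan2(d[0],-d[1]),np.arctan2(-d[0],d[1]), "mid",(A+B)/2)
x,y,a=447.9,313.05,.411
set_gripper(50)
move_ptp([x,y,70],[pi,0,a]);print(read_time(),read_contact_force())
c=movel([x,y,10],velocity=60,contact_N=4);print(c,read_position())
set_gripper(0);print(read_finger_gap(),read_finger_force(),read_contact_force(),read_time())
movel([x,y,60],velocity=100);print(read_position(),read_finger_gap(),read_contact_force(),read_ft_torque(),read_time())
i=get_image("wrist");np.savez("g1.npz",**i);cv2.imwrite("pics/g1.png",i["frame"])
E
```

```text
chord 12.112102444545549 normal -2.1875799093674324 0.9540127442223609 mid [ 495.55829681 -156.79829124   93.        ]
10.1667 [0.39044919 0.02620261 0.66523401]
False [448.22443713 313.2026095   10.33499004]
22.928724667174198 59.21258623982112 [-0.64530424 -0.15038963  4.91511752] 11.6667
[447.55331499 312.87208676  59.67820924] 22.640982317709256 [ 0.59159091  1.1701598  -1.08987484] [0.01360378 0.02477009 0.01444501] 12.3167
```

View pics/g1.png

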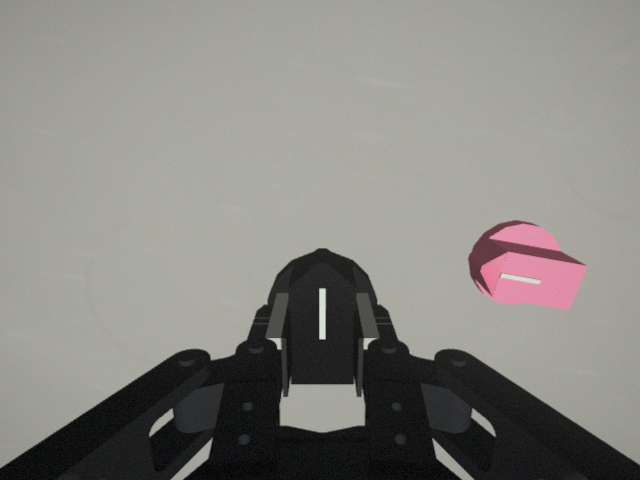

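The wrist view shows the knob held square: white line at (322,313), nose at (322,250), jaws flat on both sides. I'll check the knob's offset in the grip, go over the shaft and peck.

```bash
python3 - <<'E'
from fit import *
i=dict(np.load("g1.npz"));g=i["frame"].mean(2)[270:350,300:345]
wl=np.argwhere(g>120)[:,::-1]+[300,270]
q=np.array([P(i,a,b,59.9-10+30) for a,b in wl]);m=q.mean(0)-[447.55,312.87,0];c,s=np.cos(.411),np.sin(.411)
print("line in tool xy",m[0]*c+m[1]*s,-m[0]*s+m[1]*c,len(q))
movel([448,313,140],velocity=200)
X,Y,a=493.52,-158.2,.92
move_ptp([X,Y,140],[pi,0,a]);movel([X,Y,112],velocity=60);dwell(.3)
for k in range(3): print(np.round(read_position(),2),np.round(read_tcp_rot(),3),np.round(read_contact_force(),2));dwell(.03)
r=movel([X,Y,96.5],velocity=12,contact_N=3)
print(r,np.round(read_position(),2),np.round(read_contact_force(),2),np.round(read_ft_torque(),3),read_time())
E
```

```text
line in tool xy 10.583971733344823 0.49070193559594744 355
[ 493.74 -158.33  112.34] [ 3.141 -0.     0.92 ] [ 0.42 -0.31 -1.15]
[ 493.67 -158.34  112.3 ] [ 3.141 -0.     0.92 ] [ 0.53 -0.01 -0.73]
[ 493.64 -158.31  112.24] [ 3.141 -0.     0.92 ] [1.34 0.53 0.01]
False [ 493.56 -158.2    96.59] [-0.02 -0.22 -0.71] [-0.02  -0.063  0.01 ] 17.1
```

It fits at the first peck: it went freely past the tip level (TCP ≈ 103) down to 96.6. Now I'll push it over the ball, stopping at 22 N.

```bash
python3 - <<'E'
from h import *
X,Y=493.52,-158.2
r=movel([X,Y,81.5],velocity=12,contact_N=22)
print(r,np.round(read_position(),2),np.round(read_contact_force(),2),np.round(read_ft_torque(),3),read_finger_gap(),read_time())
dwell(.2);print(np.round(read_position(),2),np.round(read_contact_force(),2))
E
```

```text
True [ 493.35 -158.51   83.64] [-0.39 -0.38  4.97] [ 0.03   0.082 -0.026] 22.688388133784738 18.2167
[ 493.36 -158.49   83.63] [-1.22 -0.33  5.96]
```

```bash
python3 - <<'E'
from h import *
X,Y=493.45,-158.25
r=movel([X,Y,81.5],velocity=10,contact_N=18)
print(r,np.round(read_position(),2),np.round(read_contact_force(),2),read_time())
z=read_position()[2]
movel([X,Y,z+.1],velocity=10);print(np.round(read_position(),2),np.round(read_contact_force(),2))
for a in np.linspace(.92,-.291,7)[1:]:
    movel([X,Y,z+.1],[pi,0,a],velocity=10)
    print(a.round(2),np.round(read_tcp_rot(),3)[2],np.round(read_position(),2),np.round(read_contact_force(),1),np.round(read_ft_torque(),3),read_time())
i=get_image("wrist");np.savez("t1.npz",**i);cv2.imwrite("pics/t1.png",i["frame"])
E
```

```text
True [ 493.35 -158.52   83.63] [-0.88  0.19  4.35] 18.625
[ 493.36 -158.48   83.64] [-0.35 -1.    2.15]
0.72 0.721 [ 493.91 -157.98   83.66] [3.1 1.4 1.5] [ 0.246 -0.571  0.04 ] 19.225
0.52 0.521 [ 494.17 -158.02   83.7 ] [ 5.   2.9 -0.3] [ 0.385 -0.979 -0.004] 19.575
0.31 0.319 [ 494.29 -158.08   83.71] [ 4.1  1.2 -1.6] [ 0.37  -0.963  0.06 ] 19.925
0.11 0.117 [ 494.41 -158.17   83.71] [ 6.1  2.2 -1.8] [ 0.374 -1.017  0.054] 20.275
-0.09 -0.085 [ 494.57 -158.34   83.76] [ 6.5  1.3 -1.6] [ 0.286 -1.074 -0.003] 20.625
-0.29 -0.287 [ 494.62 -158.5    83.77] [ 6.4  0.9 -2.5] [ 0.149 -1.111  0.015] 20.975
```

View pics/t1.png

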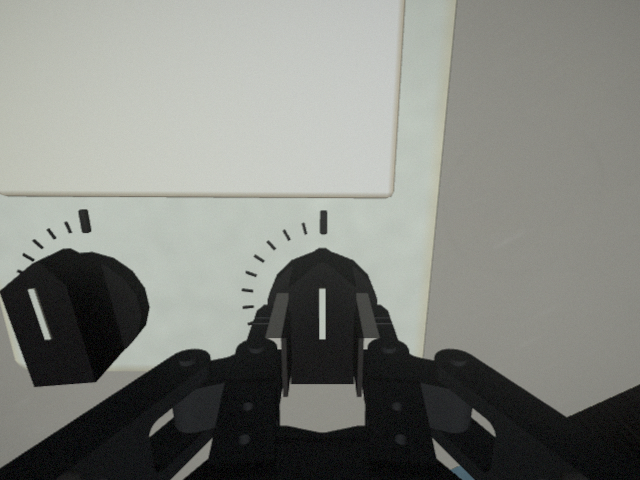

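The wrist view shows the pointer line at (322,313) and nose at (322,250), in line with the rib at (323,222). The heat knob at the left is unchanged. I'll relieve the side load, release, retreat and check.

```bash
python3 - <<'E'
from fit import *
movel([494.6,-158.45,83.75],[pi,0,-.291],velocity=10);print(np.round(read_position(),2),np.round(read_contact_force(),1),np.round(read_ft_torque(),3))
set_gripper(50);print(read_finger_gap(),np.round(read_contact_force(),1))
movel([494.6,-158.45,140],velocity=60)
out=[]
for n,yaw in(("f1",-.291),("f2",2.85)):
    i=look(493.5,-158.2,95,yaw,190);np.savez(n+".npz",**i);g=i["frame"].mean(2);out.append(i["frame"][130:355,170:470])
    w=cloud(i);d=np.hypot(w[...,0]-493.5,w[...,1]+158.2)
    t=(d<20)&(w[...,2]>95);print(n,"top z",np.median(w[t][:,2]).round(2),t.sum(),"deck",np.nanmedian(w[(d>38)&(d<60)&(w[...,2]<76)][:,2]).round(2))
    sel=np.argwhere((g>100)&t&(d<17)); q=np.array([P(i,b,a,103) for a,b in sel]);m=q.mean(0);v=np.linalg.svd(q-m)[2][0]
    print(" line",m.round(2),"ang",np.arctan(v[1]/v[0]).round(3),len(q),"from axis",np.arctan2(m[1]+158.2,m[0]-493.5).round(3))
print(read_time(),np.round(read_contact_force(),1))
cv2.imwrite("pics/f.png",np.hstack([cv2.resize(o,(400,300)) for o in out]))
E
```

```text
[ 494.69 -158.51   83.71] [ 2.9  0.7 -0.8] [ 0.079 -0.567  0.06 ]
49.7456690943167 [ 0.2 -0.  -0.5]
f1 top z 268.16 10647 deck 68.87
 line [ 497.68 -156.59  103.  ] ang -0.604 118 from axis 0.367
f2 top z 268.38 9534 deck 68.48
 line [ 533.24 -168.51  103.  ] ang -0.269 158 from axis -0.254
26.1167 [ 0.2 -0.6  0.5]
```

View pics/f.png

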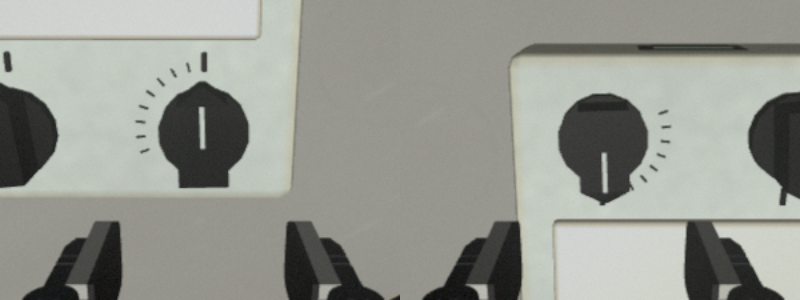

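After release, the left panel shows the pointer line (202,107–150) facing the rib at (204,62). My height mask had caught the fingers, so I'll redo that number from the saved views.

```bash
python3 - <<'E'
from h import *
for n in("f1","f2"):
    i=dict(np.load(n+".npz"));g=i["frame"].mean(2);w=cloud(i);d=np.hypot(w[...,0]-493.5,w[...,1]+158.2);z=w[...,2]
    t=(z>98)&(z<110)&(d<27);sk=(z>76)&(z<88)&(d<23);dk=(z>60)&(z<76)&(d>30)&(d<45)
    print(n,"top",np.median(z[t]),t.sum(),"skirt",np.median(z[sk]),sk.sum(),"deck",np.median(z[dk]))
    sel=np.argwhere((g>100)&t&(d<22));q=np.array([P(i,b,a,103) for a,b in sel]);m=q.mean(0);v=np.linalg.svd(q-m)[2][0]
    print(" line",m.round(2),"ang",np.arctan(v[1]/v[0]).round(3),len(q))
E
```

```text
f1 top 102.34105445865282 2647 skirt 80.36650632508918 1030 deck 68.96391117375555
 line [ 501.89 -159.26  103.  ] ang -0.379 154
f2 top 102.29141910159308 2523 skirt 80.30484523895431 1300 deck 68.90415967141854
 line [ 503.51 -160.76  103.  ] ang -0.38 146
```

```bash
python3 - <<'E'
from h import *
for n in("f1","f2"):
    i=dict(np.load(n+".npz"));g=i["frame"].mean(2);w=cloud(i);d=np.hypot(w[...,0]-493.5,w[...,1]+158.2)
    k,l,s,c=cv2.connectedComponentsWithStats(((g>100)&(d<24)&(w[...,2]>98)&(w[...,2]<110)).astype(np.uint8))
    for j in range(1,k):
        if s[j,4]>30:
            q=np.array([P(i,b,a,103) for a,b in np.argwhere(l==j)]);m=q.mean(0);v=np.linalg.svd(q-m)[2][0]
            print(n,s[j],m.round(2),np.arctan(v[1]/v[0]).round(3))
E
```

```text
f1 [319 210   5  32 140] [ 504.06 -160.36  103.  ] -0.267
f2 [321 244   5  31 138] [ 503.42 -160.05  103.  ] -0.259
```

Seated: the top is 33.4 mm over the deck, against 33 mm when fully home. The pointer at -0.263 rad is within 0.03 rad of the rib direction (-0.29), and the gripper is clear. Handing in.

```bash
python3 -c "
from cell import *
print(close_job())"
```

```text
the job is handed in; nothing more can be done
None
```

The knob is back on the D-shaft, snapped fully home with pushes set to stop at 22 N, and turned clockwise until its pointer was within about 0.03 rad of the index rib; it has been released and the job is handed in.

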